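# Put three reagent bottles back on their own coasters

### The arm

A 6-joint arm with a two-finger parallel gripper is mounted at the origin on a cart in front of the work surface, level with it; the furniture and walls round the work are solid. World frame = base frame: x ahead of the robot, y to its left, z up, the work surface at z = 0. Lengths are in mm, angles in rad, forces in N, time in s.
With the tool pointing down it reaches from about 300 to 775 mm from the base axis. Payload 14.6 kg.
Tool frame: the origin (TCP) lies at the very end of the fingers, on their centre line; the grasp point (between the pads) lies 19 mm behind it; z points along the fingers, y is the line along which they close (so a half turn about z gives the same grasp; the last joint's range is limited). The gripper opens to 94 mm and grips with 3 to 60 N. Pads are 16 mm wide; open, the fingers measure 119 mm over their backs; the gripper's body (75 mm by 177 mm) begins 78 mm behind the grasp point.
Start: joints at [-1.357, 0.3, 1.521, -0, 1.321, -0.067], TCP at [152.412, -528.451, 205.446] pointing down, gripper open.
Joint ranges: [-3.03, 3.03], [-0.79, 2.21], [0.23, 2.52], [-1.04, 4.18], [0, 3.07], [-2.55, 2.55]. Speed limits (rad/s): [2.22, 2.22, 2.57, 3.14, 3.14, 3.14].

### API

Orientations are given as [roll, pitch, yaw] about the fixed x, y, z axes, in that order (R = Rz(yaw) Ry(pitch) Rx(roll)).
In Python, from cell import manip gives the robot as it stands.
- The arm moves only by the tool servo_tool, never from a script. Its argument "motion" is a list that holds one entry, the list of rows, each a list of 7 numbers: the shift along the world's x, y, z as a fraction of full scale, then the turn, a rotation vector about the world's x, y, z as a fraction of full scale, then the closure, from 0 (fully open) to 1 (shut). In form: [[[x, y, z, rx, ry, rz, gripper], ...]]. A call has 1 to 10 rows; each row is the pose to reach, as a shift and turn from the pose commanded when the call began, turning the shorter way round; what a row does not reach only later rows make up. Full scale, the value 1, is 0.5 m for a shift and pi rad for a turn. A row lasts 1/10 s, in which the tool goes at most 50 mm and 8.59 degrees, less where a joint would pass 70% of its speed; a pose out of reach is approached as far as the arm can. A call with a number of a shift or a turn outside -1 to 1 is refused whole. A call with a gripper value outside its range is refused whole. The fingers move at their own pace and stop on an object; "newtons" is the grip in N (left out, the last holds). Time passes only in rows, so rows that repeat a pose let the fingers close. It gives the time, the measured TCP pose, the force, the opening and the grip force at its end, in the units of the state.
- manip.read_state(): the state, without advancing time (a new reading comes with each control period).
- manip.camera(name): name is "scene" or "top"; returns a dict with "frame" (480x640x3 uint8, red, green, blue), "range_z" (480x640 float32, mm along the optical axis (not along the pixel's ray), 0 where there is no reading), "vfov" (degrees; the focal length in pixels is half the picture's height over the tangent of half this angle, whatever the lens; pixels are square), "cx", "cy" (the principal point, pixels), "cam_to_world" (4x4, takes a point from camera to world coordinates). Camera axes: x right, y down, z forward; pixel columns grow to the right and rows downward; lengths in mm; the calibration is good to about 2 mm. A picture is of the moment at which its call begins.
- manip.sign_off(): hands the job in; it is judged then, once.
The state is a dict: "clock": time; "joints": joint angles; "qd": joint speeds; "effort": joint torques, N m; "eef_pos": TCP position; "eef_rot": TCP orientation; "wrist_force": force on the tool from outside, world axes, zero at the start; "moment": the same for the moment, N m; "finger_gap": finger opening in mm; "finger_force": force on a finger pad.
Only numpy, scipy, OpenCV 4.12 (cv2) and the standard library are available. Lean on these libraries where they do the work, as an engineer would, in place of code of your own. Each camera call takes 0.05 s, during which the arm holds its last target. There are 200 camera calls.

### The job

The three bottles have been put back on each other's round coasters. Rearrange them so that each stands upright in the middle of the coaster of its own size: smallest bottle on the smallest coaster, middle bottle on the middle coaster, largest bottle on the largest coaster; the square mat is free for parking a bottle on the way. Never let a bottle fall over, and leave the petri dish, the timer and the marker pen where they lie.

Things in the scene. Friction and masses are not known exactly. Their poses are not given: they have to be found in the camera images.
- bottle_white_center (a point): smallest bottle: white, round, body 38 mm in diameter up to about 45 mm above its base, narrower shoulder and white cap 24 mm across above 59 mm, 78 mm tall in all, 50 g. Point on its axis half-way up, 39 mm above its base; z up along the axis. Stands on the large coaster at the start.
- bottle_brown_center (a point): middle bottle: amber brown with a black cap, round, body 44 mm in diameter up to about 60 mm above its base, narrower shoulder and cap 25 mm across above 77 mm, 95 mm tall in all, 130 g. Point on its axis half-way up, 47.5 mm above its base; z up along the axis. Stands on the small coaster at the start.
- bottle_tall_center (a point): largest bottle: amber brown with a black cap, round, body 58 mm in diameter up to about 85 mm above its base, narrower shoulder and cap 30 mm across above 105 mm, 125 mm tall in all, 250 g. Point on its axis half-way up, 62.5 mm above its base; z up along the axis. Stands on the medium coaster at the start.
- coaster_small: smallest round coaster: flat grey disc with a dark edge, 64 mm in diameter, 6 mm thick, fixed to the bench. Origin at the centre of its underside, on the bench; its flat top is 6 mm above.
- coaster_medium: middle round coaster: the same kind of disc, 84 mm in diameter, 6 mm thick, fixed. Origin at the centre of its underside; its flat top is 6 mm above.
- coaster_large: largest round coaster: the same kind of disc, 104 mm in diameter, 6 mm thick, fixed. Origin at the centre of its underside; its flat top is 6 mm above.
- square_mat: free parking place: flat square mat of the same grey material, 80 x 80 mm, 6 mm thick, fixed, empty at the start. Origin at the centre of its underside; its flat top is 6 mm above.
- dish_center (a point): clear petri dish lying on the bench among the coasters, 54 mm in diameter, 16 mm tall; point at its centre. Leave it alone.
- bench_timer_center (a point): white bench timer lying flat, 62 x 62 x 20 mm; point at its centre. Leave it alone. Overhead beyond it, on the left of the bench, hangs a clear sloping splash shield: its near edge is about 0.48 m above the bench and runs from its right-hand corner at about x 0.51, y 0.04 away to x 0.83, y 0.59, and its right side runs from that corner to about x 0.97, y -0.23, rising. When swinging in from the left keep the arm drawn in close to the base, and carry things low on the right.
- pen_center (a point): marker pen lying on the bench, 140 mm long (along its y axis), 14 mm thick; point at its centre. Leave it alone.
Mind the look-alikes: they are no part of the job. Leave any pink look-alike of the part that bears bottle_tall_center alone.

How it is judged (in metres and radians):
At the end, for the whole second after the job is handed in: Each bottle stands upright (within 0.1 rad), released and at rest, on the top of the coaster of its own size, its axis within 15 mm of the coaster's centre (13 mm for the smallest) (horizontal distance between bottle_white_center and coaster_small below 0.013 m and horizontal distance between bottle_brown_center and coaster_medium below 0.015 m and horizontal distance between bottle_tall_center and coaster_large below 0.015 m and z of bottle_white_center in the frame of coaster_small between 0.041 and 0.049 m and z of bottle_brown_center in the frame of coaster_medium between 0.0495 and 0.0575 m and z of bottle_tall_center in the frame of coaster_large between 0.0645 and 0.0725 m and angle between each of bottle_white_center, bottle_brown_center, bottle_tall_center's own z axis and vertical below 0.1 rad and linear speed of each of bottle_white, bottle_brown, bottle_tall below 0.02 m/s); the robot touches nothing.
It fails at once if a bottle tips over (angle between any of bottle_white_center, bottle_brown_center, bottle_tall_center's own z axis and vertical above 0.6 rad).
It fails at once if the petri dish, the timer or the marker pen is shifted by more than 30 mm (distance of any of dish_center, bench_timer_center, pen_center from where it was at the start of the episode above 0.03 m).
It also fails if it takes over 109 s, if anything falls off the work surface, if the arm or the gripper's body presses on something with over 40 N, if the wrist force passes 120 N, or if a joint passes its speed limit or range.

## Working session

There is one attempt and no reset: what is moved stays moved. The work goes in short steps, Python scripts to look and compute and a tool call to move; the robot and the scene stay as the last step left them, time stands still between calls to the robot, and variables do not carry over. Pictures are saved under pics/ and viewed, at most 14 in all, crops included, and the job is handed in when it is done.

Besides the shell and the picture viewer there is one more tool, called after ">>>" in YAML: its name, and indented under it one key for each argument. servo_tool: Moves the arm, as the interface text tells. Its arguments: {"type":"object","properties":{"motion":{"type":"array"},"newtons":{"type":"number"}},"required":["motion"]}

```bash
mkdir -p pics
cat > h.py <<'E'
import numpy as np,cv2
from cell import manip
def save(n,p):
    c=manip.camera(n); cv2.imwrite(p,c["frame"][:,:,::-1]); np.savez(p[:-4]+'.npz',**{k:np.asarray(v) for k,v in c.items()}); return c
def pts(c):
    h,w=c["range_z"].shape; f=h/2/np.tan(np.radians(float(c["vfov"]))/2)
    u,v=np.meshgrid(np.arange(w),np.arange(h)); z=c["range_z"]
    P=np.stack([(u-c["cx"])/f*z,(v-c["cy"])/f*z,z],-1); T=c["cam_to_world"]
    return P@T[:3,:3].T+T[:3,3]
def ray(c,u,v,Z):
    f=480/2/np.tan(np.radians(float(c["vfov"]))/2);T=c["cam_to_world"]
    d=T[:3,:3]@np.array([(u-c["cx"])/f,(v-c["cy"])/f,1]);o=T[:3,3]
    return (o+d*(Z-o[2])/d[2]).round(1)
E
python3 - <<'E'
from h import *
for n in("scene","top"):
    c=save(n,f"pics/{n}0.png"); print(n,c["vfov"],c["cx"],c["cy"],c["cam_to_world"].round(3).tolist())
print(manip.read_state())
E
```

```text
scene 56.2664754766182 315.2723021273311 237.28667097734794 [[0.868, -0.219, 0.447, 64.52], [-0.497, -0.346, 0.796, -895.342], [-0.02, -0.912, -0.409, 420.632], [0.0, 0.0, 0.0, 1.0]]
top 52.44547227609362 324.6609603742883 238.18601901602884 [[-0.018, -0.999, 0.028, 412.052], [-0.999, 0.017, -0.031, -207.375], [0.03, -0.028, -0.999, 908.476], [0.0, 0.0, 0.0, 1.0]]
{'clock': 0.1, 'joints': array([-1.35662775e+00,  3.00378981e-01,  1.52150963e+00, -7.36113431e-07,
        1.32068089e+00, -6.66150375e-02]), 'qd': array([ 2.48140525e-06, -2.28069324e-03, -1.52002132e-03, -1.24957241e-03,
        2.28417144e-04, -2.44224038e-04]), 'effort': array([ 9.02532993e-04, -5.32643509e+01, -3.53285265e+01,  7.09466636e-02,
        2.34449585e-02, -6.24815220e-05]), 'eef_pos': array([ 152.35056799, -528.24258513,  204.96708277]), 'eef_rot': array([-3.14061793e+00, -6.43127579e-05,  2.80783761e-01]), 'wrist_force': array([-0.40811459, -0.76244565, -0.26036457]), 'moment': array([-0.014309  ,  0.02940808, -0.00203316]), 'finger_force': 0.0, 'finger_gap': 93.74846876686323}
```

View pics/top0.png

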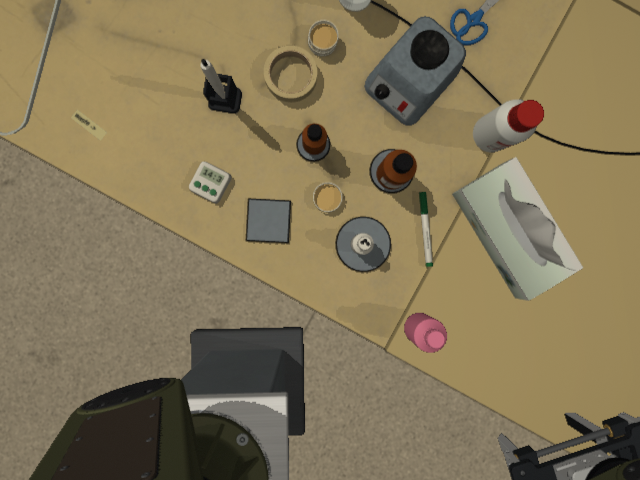

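View pics/scene0.png

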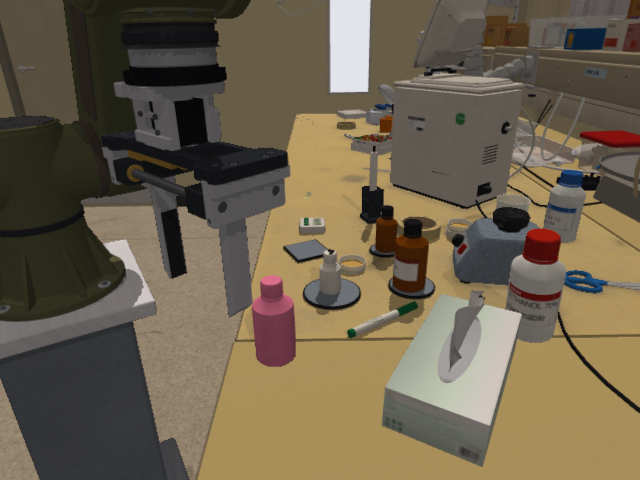

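The top view shows:
- the small coaster with the brown bottle at about (313,145)
- the medium coaster with the tall bottle at (392,171)
- the large coaster with the white bottle at (363,244)
- the mat at (269,221), dish at (328,198), pen at (425,230), timer at (209,182) and the pink decoy at (427,332)

The scene view agrees with this.

```bash
cat > meas.py <<'E'
from h import *
from scipy.optimize import least_squares
def bottles(c,seeds,P):
    for n,(u,v,H,r) in seeds.items():
        m=(abs(P[...,2]-H)<5); w=np.zeros_like(m); w[max(0,v-40):v+40,max(0,u-40):u+40]=1; m&=w.astype(bool)
        q=P[m][:,:2]; 
        if len(q)<5: print(n,'none');continue
        (x,y),rr=cv2.minEnclosingCircle(q.astype(np.float32)); uv=np.argwhere(m)[:,::-1].astype(np.float32)
        (a,b),pr=cv2.minEnclosingCircle(uv); print(n,'capdepth',round(x,1),round(y,1),round(rr,1),'median',np.median(q,0).round(1),'ray',ray(c,a,b,H),len(q),'z',np.median(P[m][:,2]).round(1))
E
python3 - <<'E'
from meas import *
c=np.load("pics/top0.npz"); P=pts(c); fr=c["frame"]
print('bench z',np.median(P[230:240,200:240,2]))
bottles(c,{'brown':(315,133,101,12.5),'tall':(403,162,131,15),'white':(364,243,84,12),'pink':(435,338,125,15)},P)
hsv=cv2.cvtColor(fr,cv2.COLOR_RGB2HSV)
grey=(hsv[...,1]<90)&(hsv[...,2]<150)
for n,(u,v,R) in {'small':(313,145,32),'medium':(391,171,42),'large':(363,244,52)}.items():
    m=grey.copy(); uu,vv=np.meshgrid(np.arange(640),np.arange(480)); m&=np.hypot(uu-u,vv-v)<R*0.53+7; m&=abs(P[...,2])<25
    ct=max(cv2.findContours(m.astype(np.uint8),cv2.RETR_EXTERNAL,cv2.CHAIN_APPROX_NONE)[0],key=len)[:,0]
    X=np.array([ray(c,a,b,6.) for a,b in ct])[:,:2]
    s=least_squares(lambda p:np.hypot(X[:,0]-p[0],X[:,1]-p[1])-R,X.mean(0),loss='soft_l1',f_scale=1.5)
    res=s.fun; print(n,s.x.round(1),len(X),'inl',(abs(np.hypot(*(X-s.x).T)-R)<2).sum(), 'hull',[round(t,1) for t in np.ravel(cv2.minEnclosingCircle(X.astype(np.float32))[0])],cv2.minEnclosingCircle(X.astype(np.float32))[1])
for n,(u,v) in {'mat':(269,221),'timer':(209,182),'dish':(328,198),'pen a':(423,195),'pen b':(430,265),'ring':(290,73),'vortex':(432,45),'vortexL':(370,85),'penholder':(221,95),'redcap':(525,115),'tissue':(465,190)}.items(): print(n,ray(c,u,v,6.)[:2],P[v,u].round())
m=grey&(abs(P[...,2])<25); m[:,:240]=0;m[:,300:]=0;m[:190]=0;m[255:]=0
ct=max(cv2.findContours(m.astype(np.uint8),cv2.RETR_EXTERNAL,2)[0],key=cv2.contourArea); print('mat',[ray(c,a,b,6.)[:2].tolist() for a,b in cv2.boxPoints(cv2.minAreaRect(ct))])
E
```

```text
bench z 0.059653597504393474
brown capdepth 614.3 -217.6 12.6 median [ 613.2 -217.9] ray [ 613.6 -217.8  101. ] 167 z 100.5
tall capdepth 555.0 -361.2 14.8 median [ 554.3 -361.3] ray [ 554.2 -361.   131. ] 265 z 130.6
white capdepth 424.8 -300.7 11.4 median [ 425.4 -301.3] ray [ 424.7 -300.4   84. ] 131 z 81.4
pink capdepth 267.9 -407.1 15.3 median [ 268.  -406.8] ray [ 268.1 -406.6  125. ] 269 z 124.9
small [ 616.3 -217.4] 115 inl 46 hull [np.float64(612.5), np.float64(-216.8)] 31.384490966796875
medium [ 563.3 -365.8] 153 inl 50 hull [np.float64(561.2), np.float64(-361.9)] 41.06151580810547
large [ 425.5 -306.4] 154 inl 102 hull [np.float64(425.5), np.float64(-306.4)] 51.148193359375
mat [ 470.6 -132.9] [ 471. -133.    6.]
timer [544.5 -23.5] [543. -26.  16.]
dish [ 511.7 -242.8] [ 512. -243.    6.]
pen a [ 514.7 -420.7] [ 514. -419.   13.]
pen b [ 383.7 -430.7] [ 384. -429.   14.]
ring [ 746.8 -176.1] [ 749. -176.    0.]
vortex [ 798.3 -444.5] [ 752. -416.  114.]
vortexL [ 723.  -325.6] [ 711. -321.   40.]
penholder [706.4 -47.5] [693. -55.  46.]
redcap [ 663.6 -618.4] [ 619. -546.  165.]
tissue [ 522.9 -500.2] [ 516. -483.   59.]
mat [[435.8, -89.4], [514.2, -95.0], [508.5, -173.4], [429.9, -167.6]]
```

>>> servo_tool:
  motion:
    - [[0.1,0.08,0,0,0,0,0],[0.2,0.165,0,0,0,0,0],[0.3,0.25,0,0,0,0,0],[0.38,0.32,0,0,0,0,0],[0.44,0.37,0,0,0,0,0],[0.49,0.41,0,0,0,0,0],[0.525,0.44,0,0,0,0,0],[0.545,0.455,0,0,0,0,0],[0.545,0.455,0,0,0,0,0],[0.545,0.455,0,0,0,0,0]]
  newtons: 10

```text
clock: 1.1
eef_pos: [424.2, -301.5, 205.2]
eef_rot: [-3.141, 0.0, 0.281]
wrist_force: [-0.2, -0.3, 0.4]
finger_gap: 94.2
finger_force: 0.0
```

>>> servo_tool:
  motion:
    - [[0.001,0.001,-0.06,0,0,0,0],[0.001,0.001,-0.13,0,0,0,0],[0.001,0.001,-0.2,0,0,0,0],[0.001,0.001,-0.27,0,0,0,0],[0.001,0.001,-0.33,0,0,0,0],[0.001,0.001,-0.365,0,0,0,0],[0.001,0.001,-0.382,0,0,0,0],[0.001,0.001,-0.382,0,0,0,0],[0.001,0.001,-0.382,0,0,0,0.3],[0.001,0.001,-0.382,0,0,0,0.4]]
  newtons: 10

```text
clock: 2.1
eef_pos: [425.7, -301.1, 15.6]
eef_rot: [3.14, -0.001, 0.28]
wrist_force: [0.3, -0.7, 0.7]
finger_gap: 81.4
finger_force: 0.0
```

>>> servo_tool:
  motion:
    - [[0,0,0,0,0,0,0.5],[0,0,0,0,0,0,0.55],[0,0,0,0,0,0,0.6],[0,0,0,0,0,0,0.65],[0,0,0,0,0,0,0.75],[0,0,0,0,0,0,0.85],[0,0,0,0,0,0,1],[0,0,0,0,0,0,1],[0,0,0,0,0,0,1]]

```text
clock: 3.0
eef_pos: [425.4, -300.4, 14.5]
eef_rot: [-3.142, -0.0, 0.281]
wrist_force: [0.4, -0.1, 0.9]
finger_gap: 37.7
finger_force: 10.0
```

>>> servo_tool:
  motion:
    - [[0,0,0.02,0,0,0,1],[0,0,0.05,0,0,0,1],[0.01,0.035,0.08,0,0,0,1],[0.025,0.09,0.08,0,0,0,1],[0.042,0.15,0.08,0,0,0,1],[0.06,0.21,0.08,0,0,0,1],[0.076,0.27,0.08,0,0,0,1],[0.087,0.315,0.08,0,0,0,1],[0.094,0.34,0.07,0,0,0,1],[0.094,0.34,0.05,0,0,0,1]]

```text
clock: 4.0
eef_pos: [473.1, -129.7, 39.8]
eef_rot: [3.141, -0.001, 0.283]
wrist_force: [0.1, 1.0, -0.9]
finger_gap: 37.6
finger_force: 10.0
```

>>> servo_tool:
  motion:
    - [[0,0,-0.015,0,0,0,1],[0,0,-0.03,0,0,0,1],[0,0,-0.042,0,0,0,1],[0,0,-0.048,0,0,0,1],[0,0,-0.05,0,0,0,1],[0,0,-0.05,0,0,0,1],[0,0,-0.05,0,0,0,1]]

```text
clock: 4.7
eef_pos: [472.5, -130.6, 14.5]
eef_rot: [3.141, -0.0, 0.281]
wrist_force: [-0.4, 0.3, -0.4]
finger_gap: 37.7
finger_force: 10.0
```

>>> servo_tool:
  motion:
    - [[0,0,-0.001,0,0,0,1],[0,0,-0.001,0,0,0,0.6],[0,0,-0.001,0,0,0,0.5],[0,0,-0.001,0,0,0,0.3],[0,0,-0.001,0,0,0,0],[0,0,-0.001,0,0,0,0],[0,0,0.03,0,0,0,0],[0,0,0.1,0,0,0,0],[0,0,0.18,0,0,0,0],[0,0,0.26,0,0,0,0]]

```text
clock: 5.7
eef_pos: [472.1, -130.3, 145.8]
eef_rot: [-3.141, 0.0, 0.281]
wrist_force: [0.0, -0.7, -0.1]
finger_gap: 93.8
finger_force: 0.0
```

Run:
```python
from meas import *
print(manip.read_state()["eef_pos"])
c=save("top","pics/top1.png"); P=pts(c); c=np.load("pics/top1.npz")
bottles(c,{'brown':(315,133,101,12.5),'tall':(403,162,131,15),'white':(269,219,84,12)},P)
```

```text
[ 472.07150355 -130.31802629  145.79724817]
brown capdepth 614.3 -218.3 12.5 median [ 613.4 -217.9] ray [ 613.3 -218.1  101. ] 168 z 100.7
tall capdepth 554.5 -361.2 14.8 median [ 554.1 -361. ] ray [ 554.1 -360.6  131. ] 268 z 130.6
white none
```

View pics/top1.png

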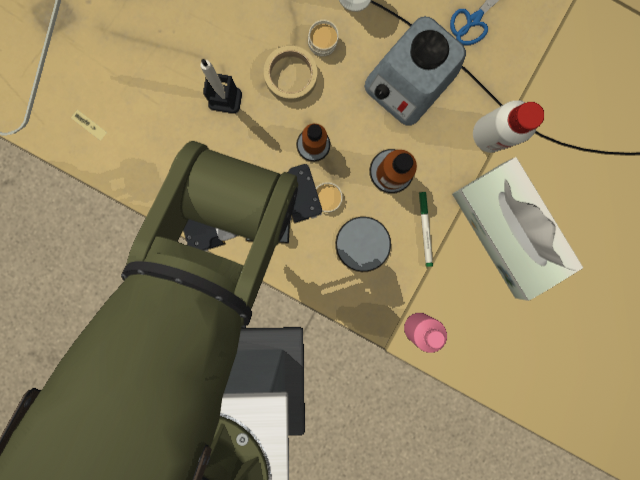

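The arm hides the mat. The large coaster is empty at (363,244), and the brown and tall bottles have not moved. Next I go over the tall bottle.

>>> servo_tool:
  motion:
    - [[0,0,0.08,0,0,0,0],[0.02,-0.06,0.12,0,0,0,0],[0.05,-0.14,0.12,0,0,0,0],[0.085,-0.23,0.12,0,0,0,0],[0.115,-0.32,0.12,0,0,0,0],[0.145,-0.4,0.12,0,0,0,0],[0.16,-0.445,0.12,0,0,0,0],[0.165,-0.461,0.12,0,0,0,0],[0.165,-0.461,0.12,0,0,0,0],[0.165,-0.461,0.12,0,0,0,0]]
  newtons: 25

```text
clock: 6.75
eef_pos: [554.9, -359.8, 204.4]
eef_rot: [-3.141, 0.0, 0.281]
wrist_force: [0.4, -0.3, -0.1]
finger_gap: 94.2
finger_force: 0.0
```

Run:
```python
from meas import *
print(manip.read_state()["eef_pos"])
c=save("top","pics/top2.png"); P=pts(c)
bottles(c,{'white':(269,219,84,12)},P)
```

```text
[ 554.8634131  -359.83685863  204.43407633]
white capdepth 472.2 -130.1 11.4 median [ 471.3 -130.5] ray [ 471.8 -130.5   84. ] 129 z 81.4
```

>>> servo_tool:
  motion:
    - [[0,-0.002,-0.05,0,0,0,0],[0,-0.002,-0.11,0,0,0,0],[0,-0.002,-0.17,0,0,0,0],[0,-0.002,-0.23,0,0,0,0],[0,-0.002,-0.28,0,0,0,0],[0,-0.002,-0.305,0,0,0,0],[0,-0.002,-0.317,0,0,0,0],[0,-0.002,-0.317,0,0,0,0],[0,-0.002,-0.317,0,0,0,0.2],[0,-0.002,-0.317,0,0,0,0.3]]

```text
clock: 7.8
eef_pos: [555.4, -362.2, 47.3]
eef_rot: [3.14, -0.001, 0.281]
wrist_force: [0.3, -0.1, -0.0]
finger_gap: 81.5
finger_force: 0.0
```

>>> servo_tool:
  motion:
    - [[0,0,0,0,0,0,0.35],[0,0,0,0,0,0,0.38],[0,0,0,0,0,0,0.41],[0,0,0,0,0,0,0.45],[0,0,0,0,0,0,0.55],[0,0,0,0,0,0,0.7],[0,0,0,0,0,0,1],[0,0,0,0,0,0,1],[0,0,0,0,0,0,1]]

```text
clock: 8.7
eef_pos: [555.0, -362.0, 46.1]
eef_rot: [3.141, -0.0, 0.281]
wrist_force: [0.8, -0.3, 3.5]
finger_gap: 57.1
finger_force: 25.0
```

>>> servo_tool:
  motion:
    - [[0,0,0.015,0,0,0,1],[0,0,0.04,0,0,0,1],[-0.02,0.009,0.06,0,0,0,1],[-0.06,0.026,0.06,0,0,0,1],[-0.105,0.045,0.06,0,0,0,1],[-0.15,0.065,0.06,0,0,0,1],[-0.195,0.084,0.06,0,0,0,1],[-0.23,0.099,0.06,0,0,0,1],[-0.25,0.108,0.06,0,0,0,1],[-0.258,0.111,0.055,0,0,0,1]]

```text
clock: 9.7
eef_pos: [425.5, -306.3, 74.5]
eef_rot: [3.141, -0.001, 0.281]
wrist_force: [-0.7, 0.0, -2.2]
finger_gap: 57.5
finger_force: 25.0
```

>>> servo_tool:
  motion:
    - [[0,0,-0.015,0,0,0,1],[0,0,-0.03,0,0,0,1],[0,0,-0.043,0,0,0,1],[0,0,-0.05,0,0,0,1],[0,0,-0.053,0,0,0,1],[0,0,-0.055,0,0,0,1],[0,0,-0.055,0,0,0,1]]

```text
clock: 10.4
eef_pos: [426.1, -306.5, 46.1]
eef_rot: [3.141, -0.0, 0.281]
wrist_force: [-0.6, -0.7, -2.4]
finger_gap: 57.4
finger_force: 25.0
```

>>> servo_tool:
  motion:
    - [[0,0,-0.001,0,0,0,1],[0,0,-0.002,0,0,0,1],[0,0,-0.002,0,0,0,1],[0,0,-0.002,0,0,0,1]]

```text
clock: 10.8
eef_pos: [426.2, -306.6, 46.0]
eef_rot: [3.141, -0.001, 0.281]
wrist_force: [-4.5, 3.2, 10.2]
finger_gap: 57.0
finger_force: 25.0
```

Contact is made, so I release and rise.

>>> servo_tool:
  motion:
    - [[0,0,0.001,0,0,0,0.35],[0,0,0.001,0,0,0,0.3],[0,0,0.001,0,0,0,0.2],[0,0,0.001,0,0,0,0],[0,0,0.001,0,0,0,0],[0,0,0.03,0,0,0,0],[0,0,0.1,0,0,0,0],[0,0,0.18,0,0,0,0],[0,0,0.26,0,0,0,0],[0,0,0.3,0,0,0,0]]

```text
clock: 11.8
eef_pos: [426.5, -306.9, 198.5]
eef_rot: [3.138, -0.002, 0.281]
wrist_force: [0.0, -0.1, -0.3]
finger_gap: 93.8
finger_force: 0.0
```

>>> servo_tool:
  motion:
    - [[0.06,0.03,0,0,0,0,0],[0.12,0.06,0,0,0,0,0],[0.19,0.09,0,0,0,0,0],[0.25,0.12,0,0,0,0,0],[0.31,0.145,0,0,0,0,0],[0.35,0.165,0,0,0,0,0],[0.37,0.173,0,0,0,0,0],[0.375,0.176,0,0,0,0,0],[0.375,0.176,0,0,0,0,0],[0.375,0.176,0,0,0,0,0]]
  newtons: 20

```text
clock: 12.8
eef_pos: [612.7, -219.1, 195.2]
eef_rot: [3.141, -0.0, 0.28]
wrist_force: [-0.5, 0.3, -0.4]
finger_gap: 93.7
finger_force: 0.0
```

```bash
cat > coast.py <<'E'
from meas import *
def coaster(c,P,u,v,R):
    hsv=cv2.cvtColor(c["frame"],cv2.COLOR_RGB2HSV); m=(hsv[...,1]<90)&(hsv[...,2]<150)
    uu,vv=np.meshgrid(np.arange(640),np.arange(480)); m&=(np.hypot(uu-u,vv-v)<R*0.53+7)&(abs(P[...,2])<25)
    ct=max(cv2.findContours(m.astype(np.uint8),cv2.RETR_EXTERNAL,cv2.CHAIN_APPROX_NONE)[0],key=len)[:,0]
    X=np.array([ray(c,a,b,6.) for a,b in ct])[:,:2].astype(np.float32)
    (xy,r)=cv2.minEnclosingCircle(X); e=cv2.fitEllipse(X)
    print('coaster',np.round(xy,1),round(r,1),'ellipse',np.round(e[0],1),np.round(e[1],1))
E
python3 - <<'E'
from coast import *
print(manip.read_state()["eef_pos"])
c=save("top","pics/top3.png"); P=pts(c)
bottles(c,{'tall':(365,243,131,15),'white':(269,219,84,12)},P)
coaster(c,P,390,170,42)
c=np.load("pics/top1.npz"); coaster(c,pts(c),363,244,52)
E
```

```text
[ 612.72868206 -219.11456408  195.1529262 ]
tall capdepth 426.2 -306.3 15.0 median [ 426.1 -305.6] ray [ 426.  -305.6  131. ] 267 z 130.8
white none
coaster [ 561.3 -362.5] 41.5 ellipse [ 561.3 -362.5] [80.9 81.3]
coaster [ 425.4 -306.3] 51.6 ellipse [ 425.8 -306.4] [100.  101.1]
```

View pics/top3.png

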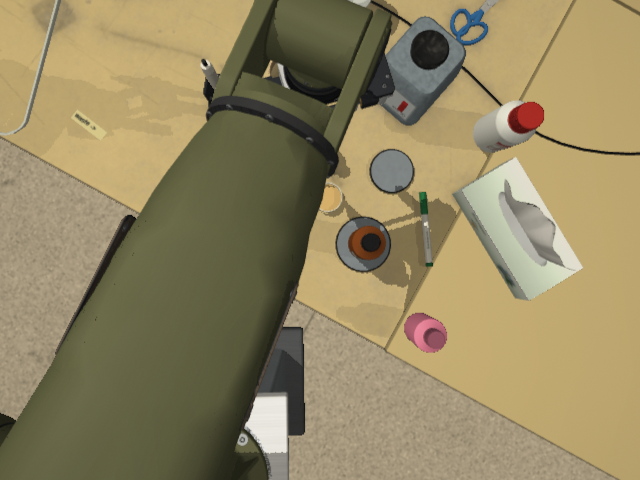

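The tall bottle stands centred on the large coaster at (366,244), and the medium coaster is empty at (391,171). The arm is over the brown bottle.

>>> servo_tool:
  motion:
    - [[0.002,0.002,-0.05,0,0,0,0],[0.002,0.002,-0.12,0,0,0,0],[0.002,0.002,-0.18,0,0,0,0],[0.002,0.002,-0.24,0,0,0,0],[0.002,0.002,-0.295,0,0,0,0],[0.002,0.002,-0.325,0,0,0,0],[0.002,0.002,-0.338,0,0,0,0],[0.002,0.002,-0.338,0,0,0,0],[0.002,0.002,-0.338,0,0,0,0.3],[0.002,0.002,-0.338,0,0,0,0.4]]

```text
clock: 13.85
eef_pos: [615.0, -217.7, 27.4]
eef_rot: [3.14, -0.002, 0.281]
wrist_force: [1.5, 0.4, 0.3]
finger_gap: 81.3
finger_force: 0.0
```

>>> servo_tool:
  motion:
    - [[0,0,0,0,0,0,0.47],[0,0,0,0,0,0,0.51],[0,0,0,0,0,0,0.54],[0,0,0,0,0,0,0.58],[0,0,0,0,0,0,0.65],[0,0,0,0,0,0,0.8],[0,0,0,0,0,0,1],[0,0,0,0,0,0,1],[0,0,0,0,0,0,1]]

```text
clock: 14.75
eef_pos: [614.5, -217.5, 26.0]
eef_rot: [3.141, -0.0, 0.281]
wrist_force: [0.5, -0.9, 0.9]
finger_gap: 42.8
finger_force: 20.0
```

>>> servo_tool:
  motion:
    - [[0,0,0.015,0,0,0,1],[0,0,0.04,0,0,0,1],[-0.008,-0.022,0.06,0,0,0,1],[-0.024,-0.065,0.06,0,0,0,1],[-0.043,-0.12,0.06,0,0,0,1],[-0.062,-0.17,0.06,0,0,0,1],[-0.08,-0.22,0.06,0,0,0,1],[-0.094,-0.26,0.06,0,0,0,1],[-0.102,-0.282,0.06,0,0,0,1],[-0.105,-0.29,0.055,0,0,0,1]]

```text
clock: 15.75
eef_pos: [561.5, -363.9, 54.3]
eef_rot: [3.141, -0.001, 0.279]
wrist_force: [-0.7, -0.1, -0.2]
finger_gap: 43.0
finger_force: 20.0
```

>>> servo_tool:
  motion:
    - [[0,0,-0.015,0,0,0,1],[0,0,-0.03,0,0,0,1],[0,0,-0.043,0,0,0,1],[0,0,-0.05,0,0,0,1],[0,0,-0.053,0,0,0,1],[0,0,-0.055,0,0,0,1],[0,0,-0.056,0,0,0,1],[0,0,-0.056,0,0,0,1]]

```text
clock: 16.55
eef_pos: [562.2, -362.4, 26.0]
eef_rot: [3.141, -0.001, 0.281]
wrist_force: [-0.6, 2.9, 2.4]
finger_gap: 43.1
finger_force: 20.0
```

Contact again (+2.4 N in z). I release, rise, and go to the white bottle.

>>> servo_tool:
  motion:
    - [[0,0,0,0,0,0,0.5],[0,0,0,0,0,0,0.4],[0,0,0,0,0,0,0.2],[0,0,0,0,0,0,0],[0,0,0,0,0,0,0],[0,0,0.03,0,0,0,0],[0,0,0.1,0,0,0,0],[0,0,0.18,0,0,0,0],[0,0,0.26,0,0,0,0],[0,0,0.32,0,0,0,0]]

```text
clock: 17.55
eef_pos: [562.2, -362.6, 189.8]
eef_rot: [3.139, -0.002, 0.281]
wrist_force: [0.5, 0.6, 0.8]
finger_gap: 94.2
finger_force: 0.0
```

>>> servo_tool:
  motion:
    - [[-0.02,0.06,0.02,0,0,0,0],[-0.05,0.14,0.02,0,0,0,0],[-0.085,0.23,0.02,0,0,0,0],[-0.12,0.32,0.02,0,0,0,0],[-0.15,0.4,0.02,0,0,0,0],[-0.17,0.445,0.02,0,0,0,0],[-0.18,0.464,0.02,0,0,0,0],[-0.18,0.464,0.02,0,0,0,0],[-0.18,0.464,0.02,0,0,0,0]]
  newtons: 10

```text
clock: 18.45
eef_pos: [472.4, -131.3, 195.9]
eef_rot: [3.141, -0.001, 0.28]
wrist_force: [-0.1, 0.7, -0.5]
finger_gap: 93.7
finger_force: 0.0
```

Run:
```python
from coast import *
print(manip.read_state()["eef_pos"])
c=save("top","pics/top4.png"); P=pts(c)
bottles(c,{'tall':(365,243,131,15),'brown':(393,165,101,12)},P)
coaster(c,P,313,145,32)
```

```text
[ 472.37883325 -131.28752636  195.90306682]
tall capdepth 425.7 -305.8 14.9 median [ 426.  -305.5] ray [ 425.6 -305.4  131. ] 268 z 130.8
brown capdepth 561.3 -361.9 12.5 median [ 561.1 -361.1] ray [ 560.5 -361.2  101. ] 166 z 100.7
coaster [ 612.5 -216.6] 31.9 ellipse [ 613.1 -217.2] [59.5 61.8]
```

View pics/top4.png

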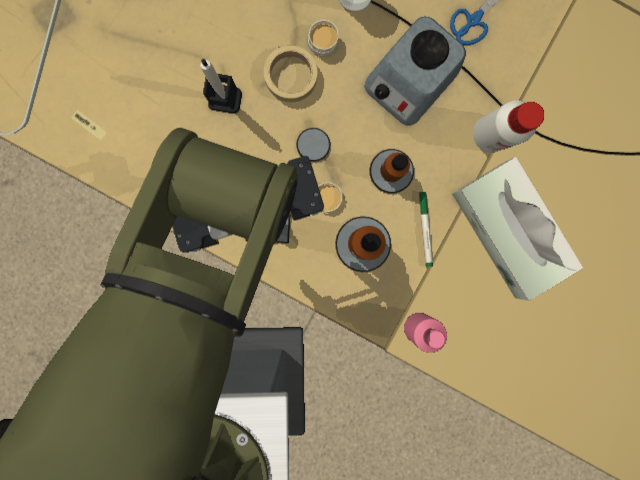

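Brown is centred on the medium coaster at (393,168), and the small coaster is free at (313,144). Now I pick up the white bottle.

>>> servo_tool:
  motion:
    - [[0,0.001,-0.05,0,0,0,0],[0,0.001,-0.12,0,0,0,0],[0,0.001,-0.19,0,0,0,0],[0,0.001,-0.26,0,0,0,0],[0,0.001,-0.32,0,0,0,0],[0,0.001,-0.35,0,0,0,0],[0,0.001,-0.364,0,0,0,0],[0,0.001,-0.364,0,0,0,0],[0,0.001,-0.364,0,0,0,0.3],[0,0.001,-0.364,0,0,0,0.4]]

```text
clock: 19.5
eef_pos: [472.5, -130.3, 14.4]
eef_rot: [3.141, -0.001, 0.281]
wrist_force: [0.3, 0.5, 0.3]
finger_gap: 81.2
finger_force: 0.0
```

>>> servo_tool:
  motion:
    - [[0,0,0,0,0,0,0.5],[0,0,0,0,0,0,0.55],[0,0,0,0,0,0,0.6],[0,0,0,0,0,0,0.65],[0,0,0,0,0,0,0.75],[0,0,0,0,0,0,0.85],[0,0,0,0,0,0,1],[0,0,0,0,0,0,1],[0,0,0,0,0,0,1]]

```text
clock: 20.4
eef_pos: [471.9, -129.9, 13.5]
eef_rot: [3.142, -0.0, 0.281]
wrist_force: [0.2, 0.3, 2.4]
finger_gap: 37.3
finger_force: 10.0
```

>>> servo_tool:
  motion:
    - [[0,0,0.015,0,0,0,1],[0,0,0.04,0,0,0,1],[0.02,-0.012,0.07,0,0,0,1],[0.065,-0.04,0.08,0,0,0,1],[0.115,-0.07,0.08,0,0,0,1],[0.165,-0.102,0.08,0,0,0,1],[0.215,-0.132,0.08,0,0,0,1],[0.255,-0.157,0.08,0,0,0,1],[0.275,-0.17,0.07,0,0,0,1],[0.282,-0.174,0.055,0,0,0,1]]

```text
clock: 21.4
eef_pos: [613.8, -217.6, 41.8]
eef_rot: [3.141, -0.001, 0.28]
wrist_force: [-0.4, 0.3, -0.8]
finger_gap: 37.7
finger_force: 10.0
```

>>> servo_tool:
  motion:
    - [[0,0,-0.015,0,0,0,1],[0,0,-0.03,0,0,0,1],[0,0,-0.043,0,0,0,1],[0,0,-0.05,0,0,0,1],[0,0,-0.053,0,0,0,1],[0,0,-0.054,0,0,0,1],[0,0,-0.055,0,0,0,1],[0,0,-0.055,0,0,0,1]]

```text
clock: 22.2
eef_pos: [613.0, -217.0, 13.7]
eef_rot: [3.141, -0.0, 0.281]
wrist_force: [-0.1, -0.2, -0.4]
finger_gap: 37.1
finger_force: 10.0
```

>>> servo_tool:
  motion:
    - [[0,0,-0.001,0,0,0,1],[0,0,-0.001,0,0,0,1],[0,0,-0.001,0,0,0,0.57],[0,0,-0.001,0,0,0,0.5],[0,0,-0.001,0,0,0,0.2],[0,0,-0.001,0,0,0,0],[0,0,-0.001,0,0,0,0],[0,0,0.03,0,0,0,0],[0,0,0.1,0,0,0,0],[0,0,0.18,0,0,0,0]]

```text
clock: 23.2
eef_pos: [612.4, -216.8, 104.7]
eef_rot: [-3.141, 0.001, 0.281]
wrist_force: [0.0, 0.2, 0.3]
finger_gap: 91.1
finger_force: 0.0
```

>>> servo_tool:
  motion:
    - [[0,0,0.08,0,0,0,0],[-0.08,0,0.18,0,0,0,0],[-0.16,0,0.18,0,0,0,0],[-0.24,0.02,0.18,0,0,0,0],[-0.32,0.05,0.18,0,0,0,0],[-0.37,0.08,0.18,0,0,0,0],[-0.4,0.1,0.18,0,0,0,0],[-0.4,0.1,0.18,0,0,0,0],[-0.4,0.1,0.18,0,0,0,0]]

```text
clock: 24.1
eef_pos: [413.5, -167.3, 194.5]
eef_rot: [3.14, -0.001, 0.281]
wrist_force: [-0.7, 0.7, 0.2]
finger_gap: 93.9
finger_force: 0.0
```

Run:
```python
from coast import *
s=manip.read_state(); print(s["eef_pos"],s["qd"].round(3))
c=save("top","pics/top5.png"); P=pts(c)
bottles(c,{'tall':(365,243,131,15),'brown':(393,165,101,12),'white':(313,138,84,12)},P)
```

```text
[ 413.49967141 -167.26332607  194.51106716] [-0.     0.03  -0.015 -0.001 -0.005 -0.002]
tall capdepth 425.7 -306.0 14.9 median [ 426.1 -305.6] ray [ 425.7 -305.5  131. ] 268 z 130.7
brown capdepth 561.3 -361.5 12.0 median [ 561.3 -361. ] ray [ 560.7 -361.3  101. ] 164 z 100.6
white capdepth 612.7 -216.8 11.6 median [ 612.1 -216.3] ray [ 611.7 -216.4   84. ] 127 z 81.4
```

View pics/top5.png

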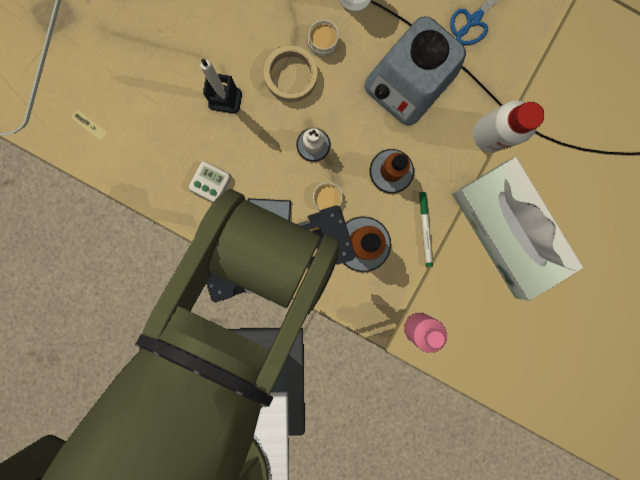

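All three bottles are centred on their own coasters: white at (313,140), brown at (395,167), tall at (368,243). The dish, timer and pen are unmoved, and the gripper is clear of everything.

```bash
python3 -c "
from cell import manip
print(manip.sign_off())"
```

```text
the job is handed in; nothing more can be done
None
```

The job is handed in: by the last camera measurement each bottle stands within about 2 mm of the centre of its own coaster, nothing tipped, and the dish, timer and pen look unmoved; sign-off returned no verdict.

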